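# Fit the centrifuge rotor onto its drive hub and turn it to the index

## Robot

A 6-joint arm with a two-finger parallel gripper is mounted at the origin on a cart in front of the work surface, level with it; the furniture and walls round the work are solid. World frame = base frame: x ahead of the robot, y to its left, z up, the work surface at z = 0. Lengths are in m, angles in rad, forces in N, time in s.
With the tool pointing down it reaches from about 0.35 to 0.775 m from the base axis. Payload 7.3 kg.
Tool frame: the origin (TCP) lies between the finger pads; the fingertips stand 25 mm ahead of it and the grasp point (between the pads) lies 6 mm ahead of it; y points along the fingers, z is the direction in which the jaws open and shut, and the axes are right-handed (so a half turn about y gives the same grasp; the last joint's range is limited). The gripper opens to 92 mm and grips with 3 to 60 N. Pads are 19 mm wide; open, the fingers measure 130 mm over their backs; the gripper's body (75 mm by 190 mm) begins 47 mm behind the grasp point.
Start: joints at [1.039, 0.342, 1.524, -0, 1.275, -0.146], TCP at [0.198, 0.486, 0.23] pointing down, gripper open.
Joint ranges: [-2.53, 2.53], [-0.77, 2.02], [0.04, 2.7], [-1, 4.14], [0.28, 2.66], [-3.11, 3.11]. Speed limits (rad/s): [2.57, 2.57, 3.14, 3.14, 3.14, 3.14].

## Interface

Orientations are given as [roll, pitch, yaw] about the fixed x, y, z axes, in that order (R = Rz(yaw) Ry(pitch) Rx(roll)).
In Python, from cell import sensors, read_camera, hand_in gives the robot as it stands. The module is installed in compiled form; this text tells all that it offers.
- The arm moves only by the tool send_rows, never from a script. Its argument "motion" is a list that holds one entry, the list of rows, each a list of 4 numbers: the shift along the tool's x, y, z in m, then the turn about the tool's y in degrees. In form: [[[tx, ty, tz, twist], ...]]. A call has 1 to 8 rows; each row is the pose to reach, as a shift and turn from the pose measured when the call began, along the tool's axes at that moment; what a row does not reach only later rows make up. A row lasts 1/10 s, in which the tool goes at most 50 mm and 8.59 degrees, less where a joint would pass 70% of its speed; a pose out of reach is approached as far as the arm can. A call with a gripper value outside its range is refused whole. "gripper" is the opening, from 0 (shut) to 1 (fully open), set as the call begins (left out, the last holds). The fingers move at their own pace and stop on an object; "grip_force" is the grip in N (left out, the last holds). Time passes only in rows, so rows that repeat a pose let the fingers close. It gives the time, the measured TCP pose, the force and the opening at its end, in the units of the state.
- sensors.observe(): the state, without advancing time (a new reading comes with each control period).
- read_camera(name): name is "scene" or "top"; returns a dict with "frame" (420x560x3 uint8, red, green, blue), "fx", "fy", "cx", "cy" (pixels), "extrinsics" (4x4, takes a point from world to camera coordinates). Camera axes: x right, y up, looking along -z (the intrinsics and any distortion apply to the point x, -y, -z); pixel columns grow to the right and rows downward; lengths in m; the calibration is good to about 2 mm. A picture is of the moment at which its call begins. There is no depth.
- hand_in(): hands the job in, once; it reports no verdict.
The state is a dict: "time": time; "qpos": joint angles; "qvel": joint speeds; "joint_efforts": joint torques, N m; "tool_pos": TCP position; "tool_rot": TCP orientation; "contact_force": force on the tool from outside, world axes, zero at the start; "torque": the same for the moment, N m; "opening": finger opening in m.
Only numpy, scipy, OpenCV 4.12 (cv2) and the standard library are available. Lean on these libraries where they do the work, as an engineer would, in place of code of your own. Each camera call takes 0.05 s, during which the arm holds its last target.

## Task

Take the centrifuge rotor off its storage ring and fit it to the drive hub of the small white bench unit: turn it gently by its bar grip until the tongue underneath finds the slot hidden down in the hub and the rotor drops fully home. Then, with rotor and hub coupled, turn it clockwise (seen from above) until the bar grip lies in line with the two index ribs on the unit's deck, and let go. Press only lightly while you search, stop turning as soon as the tongue starts to drop and never drag the hub round before the rotor is home; leave the other things where they are.

Things in the scene. Friction and masses are not known exactly. Their poses are not given: they have to be found in the camera images.
- rotor: Loose centrifuge rotor, 0.25-0.5 kg: plain aluminium disc 80 mm across with six dark tube holes, a black bar grip across its top, a steel pilot and tongue below. Origin: foot of the tongue, on the axis; z up. x runs along tongue and bar grip alike (half a turn is the same). Tongue z 0-10 mm, 28 mm along x, 7 mm along y; round pilot z 10-27 mm, diameter 30 mm, foot chamfered 2.5 mm.
- rotor_grip (a point): Height to pinch, inside the bar grip on the rotor's axis, 60 mm above the rotor's origin; axes as the rotor's. The bar is 50 mm along x and 14 mm thick along y (pinch across y) and spans 37-71 mm above the rotor's origin, standing on the disc (27-37 mm).
- rotor_seat (a point): Centre of the disc's underside, 27 mm above the rotor's origin, 33 mm below rotor_grip; it meets point hub_mouth when the rotor is fully home. Axes as the rotor's.
- stand: Grey storage ring fixed on the worktop, outside diameter 68 mm, hole 40 mm, 30 mm high; origin at the centre of its underside. At the start the rotor stands in it, its disc on the ring, axes within 2 mm.
- drive_unit: White bench drive unit, fixed: housing 160 mm (x) by 150 mm (y), grey deck 30 mm high; origin at the centre of its underside. Two black index ribs, 22 mm long and 4 mm high, lie on the deck along the unit's x axis, in front of and behind the drive hub, a steel drum 54 mm across standing 35 mm high on the middle of the deck.
- hub_mouth (a point): Centre of the hub's mouth, 65 mm above the worktop (axes the unit's, not turning with the hub). Round bore 32 mm across, 18 mm deep to a floor; across the floor runs a slot 9.6 mm wide, as long as the bore is wide, 17 mm deep. Tongue on the floor: disc 9 mm above the mouth; tongue in the slot (within about 0.1 rad): disc on the mouth.
- hub_slot (a point): Centre of the bore's floor, 18 mm below hub_mouth; axes the unit's, NOT the slot's. The hub sits on a spring: pressed with over 6 N it gives 0.8 N/mm, up to 5 mm, then is hard. At the start the slot's direction lies 0.45 to 1.1 rad anticlockwise (from above) of the unit's x axis, each time different, not measured. It turns with 0.4 N m friction, from 1.4 rad anticlockwise to 0.3 rad clockwise.
- vial_a: Bystander: small vial with a red cap, 26x26x54 mm, loose, standing; origin centre of underside.
- vial_b: Bystander: small vial with a green cap, 26x26x54 mm, loose, standing; origin centre of underside.
- pen: Bystander: yellow and black pen, 150 mm long, loose, lying left of the unit; origin at its middle, below.
- syringe: Bystander: 180 mm syringe, loose, lying at the left; origin at its middle, below.
- gauze: Bystander: flat gauze pack 52x75x9 mm, loose, lying at the left; origin centre of underside.
There are look-alikes about, which are no part of the job. Leave any orange look-alike of the rotor alone.

How it is judged:
On the way, in this order (a step that is already met when the one before it is completed fails the run):
1. the rotor has dropped fully home in the hub (tongue in the slot) (z of rotor_seat in the frame of hub_mouth below 0.003 m and horizontal distance between rotor_seat and hub_mouth below 0.004 m and angle between rotor's own z axis and vertical below 0.06 rad), for 0.2 s.
2. rotor and hub, coupled, are turned so that the bar grip is in line with the index ribs (all of step 1 and angle between the x axis of rotor and the x axis of drive_unit, either way round below 0.12 rad), for 0.2 s.
At the end, for the whole second after the job is handed in: The rotor is home in the hub (disc underside within 3 mm of the hub's mouth in height and 4 mm sideways, upright within 0.06 rad), its bar grip within 0.12 rad of the index ribs' line, at rest and released (all of step 2 and linear speed of rotor below 0.02 m/s and contact force between the fingers and rotor below 0.1 N); the robot touches nothing.
It fails at once if before it is home the rotor is pressed or turned against the unit or its hub with over 24 N in all (as when a half-entered tongue drags the hub) (z of rotor_seat in the frame of hub_mouth above 0.004 m and contact force between rotor and drive_unit above 24 N).
It fails at once if the rotor is forced against the drive unit or its hub with more than 70 N (all contacts added) (contact force between rotor and drive_unit above 70 N).
It fails at once if a bystander (vial, pen, syringe or gauze pack) is moved by more than 25 mm (distance of any of vial_a, vial_b, pen, syringe, gauze from where it was at the start of the episode above 0.025 m).
It also fails if it takes over 51 s, if anything falls off the work surface, if the arm or the gripper's body presses on something with over 40 N, if the wrist force passes 120 N, or if a joint passes its speed limit or range.

## Working session

There is one attempt and no reset: what is moved stays moved. The work goes in short steps, Python scripts to look and compute and a tool call to move; the robot and the scene stay as the last step left them, time stands still between calls to the robot, and variables do not carry over. Pictures are saved under pics/ and viewed, and the job is handed in when it is done.

Besides the shell and the picture viewer there is one more tool, called by a JSON object that holds its "fn" and its "kwargs". send_rows: Moves the arm, as the interface text tells. Its arguments: {"type":"object","properties":{"motion":{"type":"array"},"gripper":{"type":"number"},"grip_force":{"type":"number"}},"required":["motion"]}

```bash
mkdir -p pics
python3 - <<'E'
from cell import sensors, read_camera
import cv2,pickle
s=sensors.observe();print(s)
d={}
for n in("scene","top"):
    c=read_camera(n);d[n]=c
    cv2.imwrite(f"pics/{n}0.png",cv2.resize(c["frame"][:,:,::-1],(800,600)))
    print(n,{k:v for k,v in c.items() if k!="frame"})
pickle.dump(d,open("c0.pkl","wb"))
E
```

```text
{'time': 0.0, 'qpos': array([ 1.03899456e+00,  3.42740877e-01,  1.52501633e+00, -7.24933872e-06,
        1.27537119e+00, -1.45989324e-01]), 'qvel': array([ 0.00077504,  0.00033485,  0.00158911,  0.00020042, -0.00142859,
       -0.00115213]), 'joint_efforts': array([-4.25844119e-04, -4.31210804e+01, -2.44235641e+01,  7.17965886e-02,
        5.53358858e-02, -1.13602864e-04]), 'tool_pos': array([0.19733792, 0.48607498, 0.22903576]), 'tool_rot': array([-1.57231674e+00,  2.16548622e-04, -3.85810488e-01]), 'contact_force': array([-0.46366749, -0.64919283,  0.05206169]), 'torque': array([ 0.00228043, -0.09311922,  0.02475521]), 'opening': 0.09204988870746414}
scene {'fx': 439.97738702452165, 'fy': 439.97738702452165, 'cx': 282.0900831158861, 'cy': 199.00283639819298, 'extrinsics': array([[ 0.87054971, -0.49156045,  0.02261685, -0.46427197],
       [ 0.27575987,  0.52540352,  0.8049271 , -0.17080713],
       [-0.4075533 , -0.69449223,  0.59294253, -1.0073742 ],
       [ 0.        ,  0.        ,  0.        ,  1.        ]])}
top {'fx': 429.16973117130703, 'fy': 429.16973117130703, 'cx': 276.362443877927, 'cy': 204.86323413907144, 'extrinsics': array([[ 0.01633974, -0.9996879 ,  0.01889726, -0.05307845],
       [ 0.99246438,  0.01851136,  0.1211271 , -0.48596763],
       [-0.12143911,  0.01677568,  0.99245711, -1.34403269],
       [ 0.        ,  0.        ,  0.        ,  1.        ]])}
```

View pics/scene0.png

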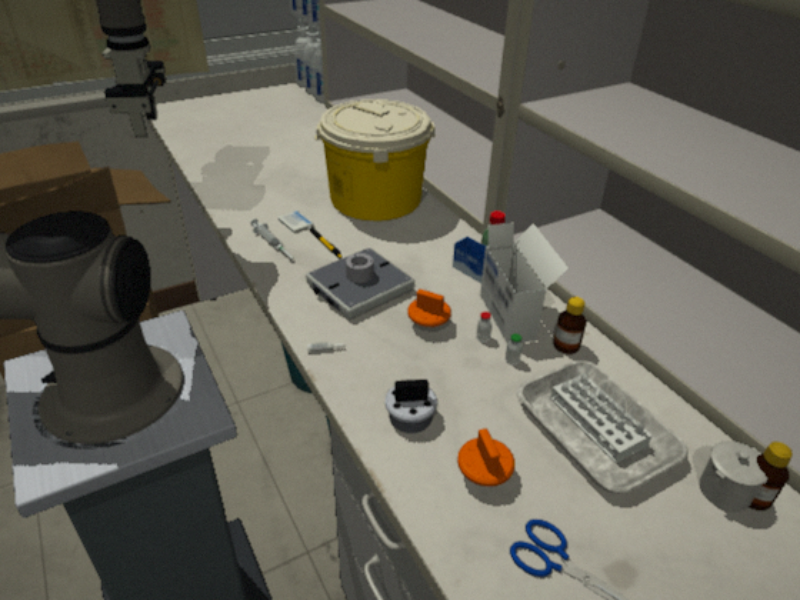

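View pics/top0.png

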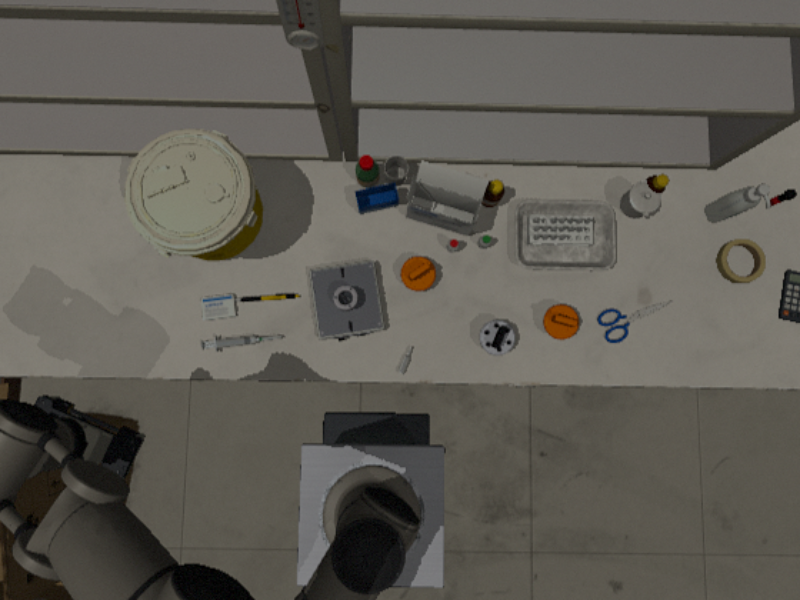

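Both views show the aluminium rotor at about (498,336) in the top view and the drive unit at about (346,297). The orange look-alikes are at (418,273) and (561,321). I'll enlarge the two work areas next.

```bash
cat > h.py <<'E'
import numpy as np,cv2
def proj(c,P):
    P=np.atleast_2d(P);E=c["extrinsics"];q=P@E[:3,:3].T+E[:3,3]
    return np.c_[c["cx"]+c["fx"]*q[:,0]/-q[:,2],c["cy"]+c["fy"]*-q[:,1]/-q[:,2]]
def ray(c,u,v,z):
    E=c["extrinsics"];d=np.array([(u-c["cx"])/c["fx"],-(v-c["cy"])/c["fy"],-1]);R=E[:3,:3]
    o=-R.T@E[:3,3];d=R.T@d
    return o+d*(z-o[2])/d[2]
def crop(c,u0,v0,w,h,k,name):
    f=np.ascontiguousarray(c["frame"][v0:v0+h,u0:u0+w,::-1])
    cv2.imwrite(name,cv2.resize(f,None,fx=k,fy=k,interpolation=cv2.INTER_CUBIC))
E
python3 - <<'E'
import pickle;from h import *
d=pickle.load(open("c0.pkl","rb"))
t=d["top"];s=d["scene"]
import cv2
crop(t,210,175,65,65,9,"a.png");crop(t,325,212,50,50,9,"b.png")
crop(s,205,165,90,65,6,"c.png");crop(s,260,255,55,55,7,"d.png")
def put(fs,o):
    W=[cv2.imread(f) for f in fs];H=max(w.shape[0] for w in W)
    W=[cv2.copyMakeBorder(w,0,H-w.shape[0],0,0,cv2.BORDER_CONSTANT) for w in W]
    i=np.hstack(W);print(i.shape);cv2.imwrite(o,i)
cv2.imwrite("pics/a.png",cv2.imread("a.png"));cv2.imwrite("pics/b.png",cv2.imread("b.png"))
put(["c.png"],"pics/c.png");put(["d.png"],"pics/d.png")
print(ray(t,498*.7,336*.7,.06),ray(t,346*.7,297*.7,.065))
E
```

```text
(390, 540, 3)
(385, 385, 3)
[ 0.39218061 -0.27060511  0.06      ] [0.4710416  0.06218797 0.065     ]
```

View pics/a.png

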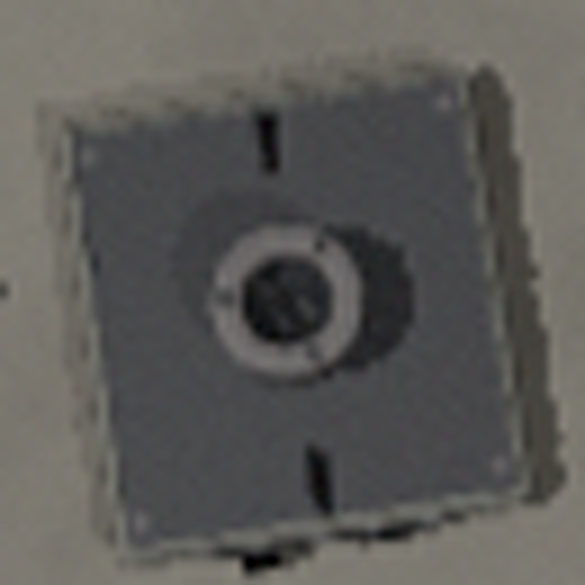

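View pics/b.png

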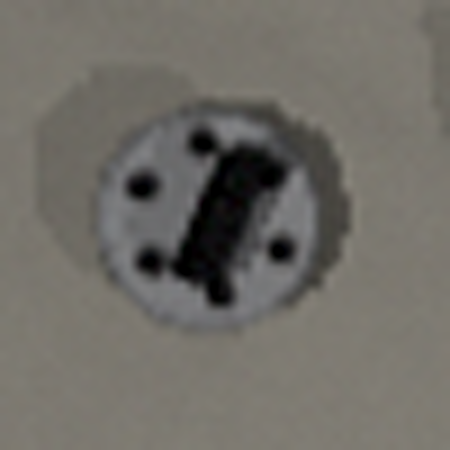

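View pics/c.png

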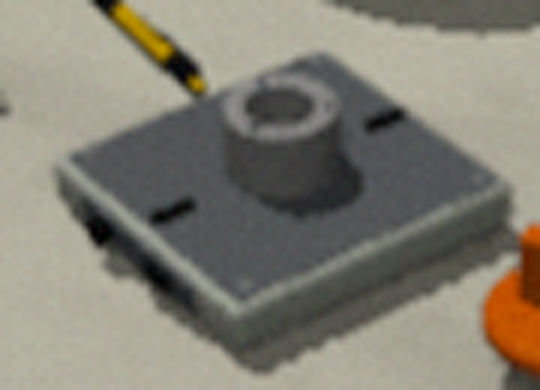

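View pics/d.png

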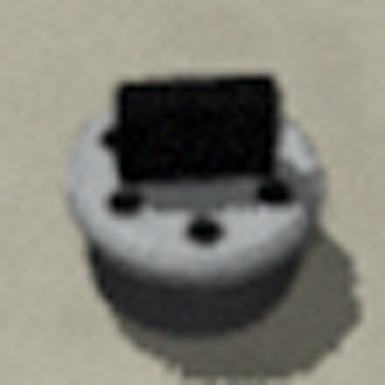

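```bash
cat > fit.py <<'E'
import pickle;from h import *
from scipy.optimize import least_squares
d=pickle.load(open("c0.pkl","rb"));t=d["top"];s=d["scene"]
def px(p,u0,v0,k): return np.array([u0+(p[0]+.5)/k-.5,v0+(p[1]+.5)/k-.5])
A=lambda *p:px(p,210,175,9)
B=lambda *p:px(p,325,212,9)
C=lambda *p:px(p,205,165,6)
D=lambda *p:px(p,260,255,7)
def T(p,L):
    c,sn=np.cos(p[2]),np.sin(p[2]);L=np.array(L,float)
    return np.r_[p[0]+c*L[0]-sn*L[1],p[1]+sn*L[0]+c*L[1],L[2]]
# unit: local pts; rib centreline ends at x=+-a
def unit(p,full=False):
    a,b=p[3],p[3]+.022
    O=[]
    for cam,f,pts in ((t,A,[((0,0,.065),(288,300)),((b,0,.034),(267,112)),((a,0,.034),(268,172)),((-a,0,.034),(314,447)),((-b,0,.034),(324,512))]),
      (s,C,[((0,0,.065),(274,104)),((-b,0,.034),(152,216)),((-a,0,.034),(193,204)),((a,0,.034),(368,127)),((b,0,.034),(403,114))])):
        for L,q in pts: O.append(proj(cam,T(p,L))[0]-f(*q))
    return np.array(O).ravel()
def rot(p):
    O=[]
    for cam,f,pts in ((t,B,[((0,0,.04),(208.5,215))]),):
        for L,q in pts:O.append(proj(cam,T(p,L))[0]-f(*q))
    return np.array(O).ravel()
if __name__=="__main__":
    r=least_squares(unit,[.47,.06,.1,.045]);print(r.x,np.round(r.fun.reshape(-1,2),2))
    U=r.x
    np.save("unit.npy",U)
    print(ray(t,*B(208.5,215),.04))
    # enhanced bore
    f=t["frame"][175:240,210:275].astype(float)[18:50,18:50]
    f=np.clip((f-20)*4,0,255).astype(np.uint8)[:,:,::-1]
    cv2.imwrite("pics/bore.png",cv2.resize(f,None,fx=18,fy=18,interpolation=cv2.INTER_CUBIC))
E
python3 fit.py
```

```text
[0.47077616 0.06437219 0.16701459 0.04962274] [[-0.06  0.08]
 [-0.27  0.1 ]
 [ 0.58  0.16]
 [-0.15  0.24]
 [-0.27 -0.12]
 [ 0.96  0.6 ]
 [-0.08  0.47]
 [-0.14 -0.45]
 [-0.3  -0.14]
 [-0.02 -0.61]]
[ 0.39244357 -0.27155357  0.04      ]
```

View pics/bore.png

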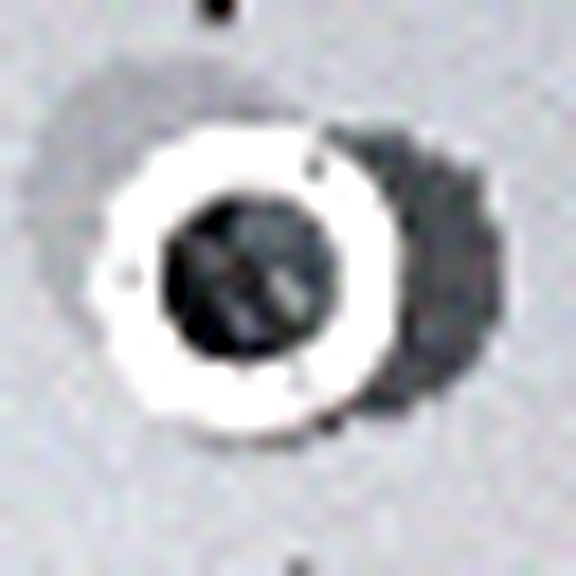

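Run:
```python
from cell import read_camera
import pickle;from h import *
d={}
for n in("top","scene"):
    fs=[];
    for i in range(10):
        c=read_camera(n);fs.append(c["frame"].astype(float))
    print(np.std(fs,axis=0).mean())
    c["frame"]=np.mean(fs,0);d[n]=c
pickle.dump(d,open("c1.pkl","wb"))
def stretch(f,k,n):
    g=f.mean(2);lo,hi=g.min(),np.percentile(g,99);g=np.clip((g-lo)/(hi-lo)*255,0,255).astype(np.uint8)
    return cv2.resize(g,None,fx=k,fy=k,interpolation=cv2.INTER_LANCZOS4)
t=d["top"]["frame"]
g=t[202:214,236:248].mean(2);print(np.round(g).astype(int))
a=stretch(np.minimum(t[201:215,235:249],50),40,0)
U=np.load("unit.npy")
cv2.imwrite("pics/bore2.png",a)
```

```text
1.3242033452477673
1.8490915965604526
[[ 98 104 104 106 108 104 106 108 103  58  90  89]
 [104 103 103  85  72  70  73  76  88  96 102 102]
 [104 103  75  45  28  40  43  41  55  82 111 105]
 [104  74  40  24  26  47  46  44  42  48 100 108]
 [ 95  40  35  35  30  40  48  46  43  41  70 112]
 [ 87  29  33  42  37  32  35  38  39  38  50 102]
 [ 81  22  27  35  35  31  34  59  44  35  50 103]
 [ 91  19  23  29  40  34  33  50  61  44  50 109]
 [100  40  22  25  36  44  34  33  46  40  64 108]
 [103  84  15  17  24  45  39  34  30  49  97 106]
 [107 100  67  26  13  24  26  40  61  93 107 106]
 [113 106  99  88  82  64  76  84  73  91 107 106]]
```

View pics/bore2.png

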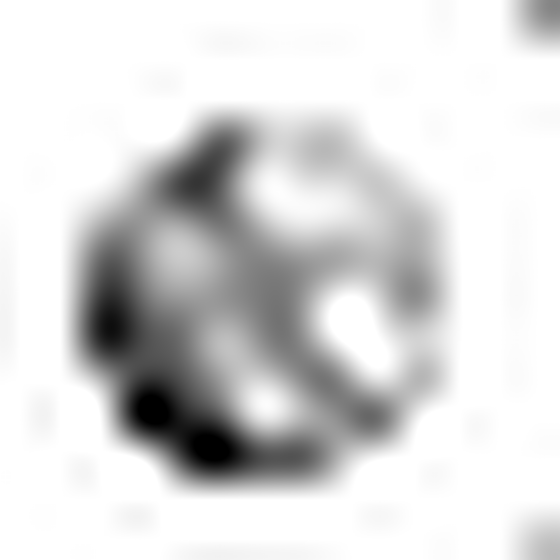

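```bash
cat > ov.py <<'E'
import pickle,sys;from h import *
def loc(p,L):
    c,s=np.cos(p[2]),np.sin(p[2]);L=np.array(L,float)
    return np.c_[p[0]+c*L[:,0]-s*L[:,1],p[1]+s*L[:,0]+c*L[:,1],L[:,2]]
def circ(r,z):
    a=np.linspace(0,2*np.pi,60);return np.c_[r*np.cos(a),r*np.sin(a),a*0+z]
def rect(a,b,z): return np.array([[a,b,z],[-a,b,z],[-a,-b,z],[a,-b,z],[a,b,z]])
def overlay(c,u0,v0,w,h,k,curves,name,gam=.5):
    f=np.clip(255*(c["frame"][v0:v0+h,u0:u0+w,::-1]/255.)**gam,0,255).astype(np.uint8)
    i=cv2.resize(f,None,fx=k,fy=k,interpolation=cv2.INTER_CUBIC)
    j=i.copy()
    for col,P in curves:
        q=(proj(c,P)-[u0,v0]+.5)*k-.5
        cv2.polylines(j,[np.round(q).astype(int)],False,col,1)
    cv2.imwrite(name,np.hstack([i,j]) if w*k*2<=800 else j)
def rotor(p,z0=.003):
    return [((0,0,255),loc(p,circ(.04,z0+.037))),((0,255,0),loc(p,rect(.025,.007,z0+.071))),((0,255,255),loc(p,rect(.025,.007,z0+.037)))]
def unit(p):
    R=[((0,0,255),loc(p,circ(.027,.065))),((0,255,0),loc(p,circ(.016,.065))),((255,255,0),loc(p,rect(.08,.075,.03)))]
    for sg in(1,-1): R.append(((0,255,255),loc(p,np.array([[sg*.05,0,.034],[sg*.072,0,.034]]))))
    return R
E
cat > o1.py <<'E'
from ov import *
d=pickle.load(open("c1.pkl","rb"));t=d["top"];s=d["scene"]
R=[.392,-.2713,-.42];U=np.load("unit.npy")[:3];print(U)
overlay(t,328,215,42,42,9,rotor(R),"pics/r1t.png");overlay(s,262,258,55,48,7,rotor(R),"pics/r1s.png")
overlay(t,210,175,65,65,9,unit(U),"pics/u1t.png",.8);overlay(s,205,165,90,65,8,unit(U),"pics/u1s.png",.8)
E
python3 o1.py
```

```text
[0.47077616 0.06437219 0.16701459]
```

View pics/r1t.png

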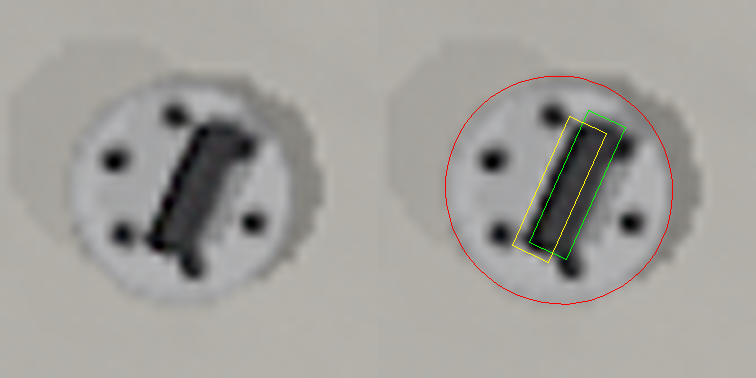

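View pics/r1s.png

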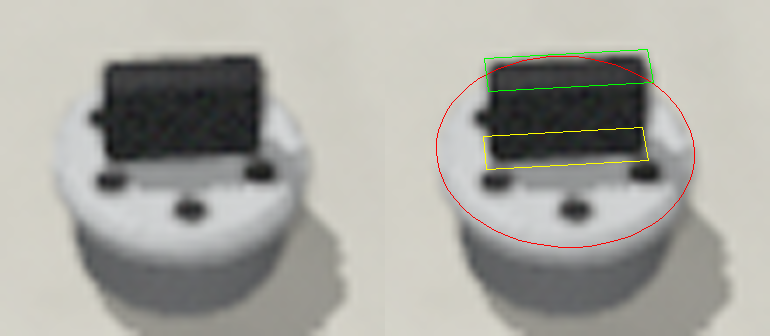

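View pics/u1t.png

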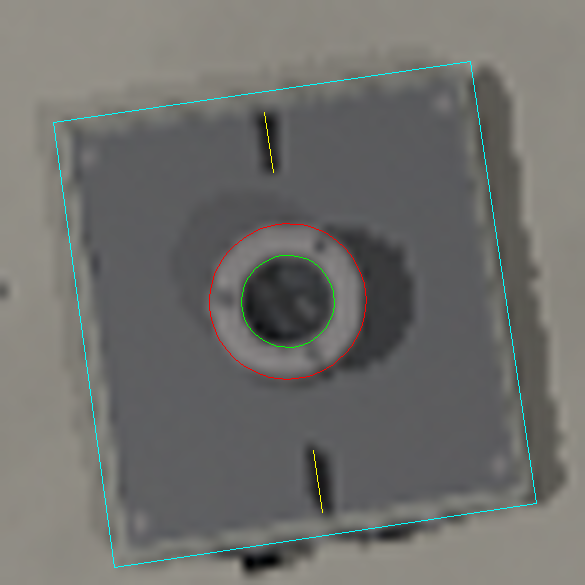

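View pics/u1s.png

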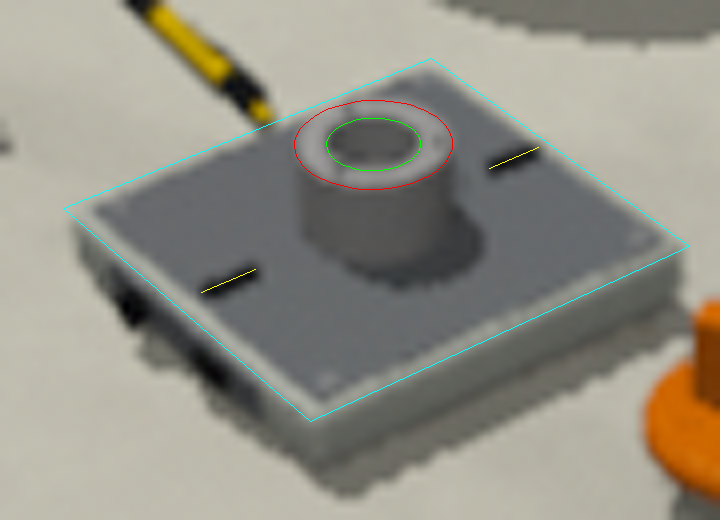

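```bash
cat > mv.py <<'E'
from cell import sensors
import numpy as np
from scipy.spatial.transform import Rotation as R
def rel(pos,yaw=None,n=1):
    s=sensors.observe();Rm=R.from_euler("xyz",s["tool_rot"]).as_matrix()
    d=Rm.T@(np.array(pos)-s["tool_pos"])
    y0=np.arctan2(Rm[1,0],Rm[0,0]);tw=0 if yaw is None else -np.degrees(yaw-y0)
    print("t",round(s["time"],2),"pos",np.round(s["tool_pos"],4),"rpy",np.round(s["tool_rot"],4),"F",np.round(s["contact_force"],2),"M",np.round(s["torque"],3),"op",round(s["opening"],4))
    print("shift mm",np.round(d*1000,1),"twist",round(tw,2))
    return d,tw
E
python3 -c "
from mv import *
rel([.42,.15,.25]);rel([.392,-.271,.17],-.42)"
```

```text
t 1.1 pos [0.1975 0.4865 0.2297] rpy [-1.5707  0.     -0.3858] F [-0.1   0.38 -0.73] M [ 0.022  0.009 -0.001] op 0.092
shift mm [ 332.7  -20.3 -228. ] twist 0
t 1.1 pos [0.1975 0.4865 0.2297] rpy [-1.5707  0.     -0.3858] F [-0.1   0.38 -0.73] M [ 0.022  0.009 -0.001] op 0.092
shift mm [ 465.2   59.7 -628.6] twist 1.96
```

{"fn": "send_rows", "kwargs": {"motion": [[[0.042,-0.003,-0.028,0],[0.084,-0.005,-0.056,0],[0.126,-0.008,-0.084,0],[0.168,-0.01,-0.112,0],[0.21,-0.013,-0.14,0],[0.252,-0.016,-0.172,0],[0.294,-0.018,-0.2,0],[0.333,-0.02,-0.228,0]]], "gripper": 1}}

```text
time: 1.9
tool_pos: [0.4189, 0.1516, 0.25]
tool_rot: [-1.57, -0.001, -0.386]
contact_force: [0.5, 0.8, -0.3]
opening: 0.0916
```

```bash
python3 -c "
from mv import *
rel([.392,-.271,.17],-.42)"
```

```text
t 1.9 pos [0.4189 0.1516 0.25  ] rpy [-1.5701e+00 -8.0000e-04 -3.8590e-01] F [ 0.53  0.79 -0.33] M [ 0.004 -0.028 -0.027] op 0.0916
shift mm [ 134.    79.8 -401.7] twist 1.96
```

{"fn": "send_rows", "kwargs": {"motion": [[[0.016,0.009,-0.047,0],[0.032,0.018,-0.094,0],[0.048,0.027,-0.141,0.5],[0.064,0.036,-0.188,1],[0.08,0.045,-0.235,1.5],[0.096,0.055,-0.282,2],[0.112,0.065,-0.33,2],[0.127,0.075,-0.377,2]]]}}

```text
time: 2.7
tool_pos: [0.3949, -0.2413, 0.176]
tool_rot: [-1.57, -0.002, -0.421]
contact_force: [0.4, 1.0, -0.4]
opening: 0.0918
```

{"fn": "send_rows", "kwargs": {"motion": [[[0.004,0.004,-0.016,0],[0.007,0.006,-0.025,0],[0.007,0.006,-0.025,0]]]}}

```text
time: 3.0
tool_pos: [0.3908, -0.2674, 0.1697]
tool_rot: [-1.57, -0.001, -0.423]
contact_force: [-0.5, -0.1, 0.0]
opening: 0.0917
```

```bash
cat > look.py <<'E'
import sys,pickle;from h import *
from cell import read_camera,sensors
def grab(tag,n=3,names=("top","scene")):
    d={"s":sensors.observe()}
    for k in names:
        fs=[]
        for i in range(n): c=read_camera(k);fs.append(c["frame"].astype(float))
        c["frame"]=np.mean(fs,0);d[k]=c
    pickle.dump(d,open(f"{tag}.pkl","wb"));return d
E
python3 - <<'E'
from look import *
from ov import *
from mv import rel
rel([.392,-.271,.17],-.42)
d=grab("c2",2)
p=d["s"]["tool_pos"];print(p)
for n in("top","scene"):print(n,proj(d[n],p),proj(d[n],p+[0,0,-.025]))
R=[p[0],p[1],d["s"]["tool_rot"][2]]
L=[((0,0,255),loc(R,np.array([[-.0095,y,p[2]-.025],[.0095,y,p[2]-.025]]))) for y in(-.046,.046)]
L+=[((0,255,0),loc(R,np.array([[0,y,p[2]-.025],[0,y,p[2]+.05]]))) for y in(-.046,.046,-.065,.065)]
overlay(d["top"],310,190,80,80,5,L,"pics/g_t.png",.7);overlay(d["scene"],230,190,100,110,7,L,"pics/g_s.png",.7)
E
```

```text
t 3.0 pos [ 0.3908 -0.2674  0.1697] rpy [-1.5699e+00 -1.2000e-03 -4.2260e-01] F [-0.55 -0.13  0.05] M [ 0.004  0.001 -0.001] op 0.0917
shift mm [ 2.5 -0.3 -2.8] twist -0.15
[ 0.39084097 -0.26744229  0.16970802]
top [[354.63169286 233.69459014]] [[352.91915436 234.16111112]]
scene [[287.72629896 232.46045404]] [[287.35504099 241.79747877]]
```

View pics/g_t.png

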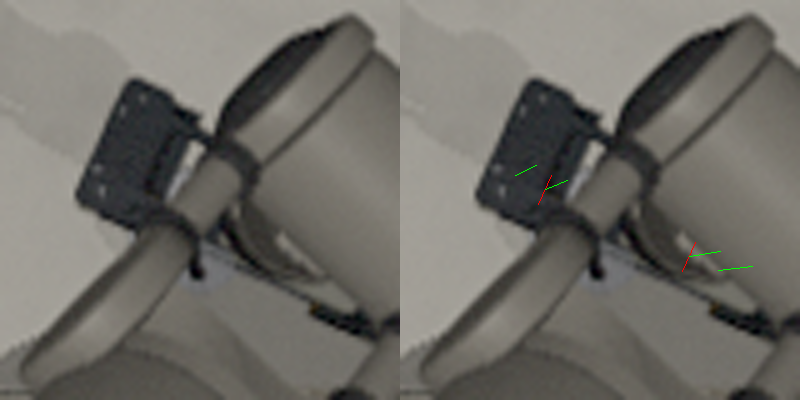

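View pics/g_s.png

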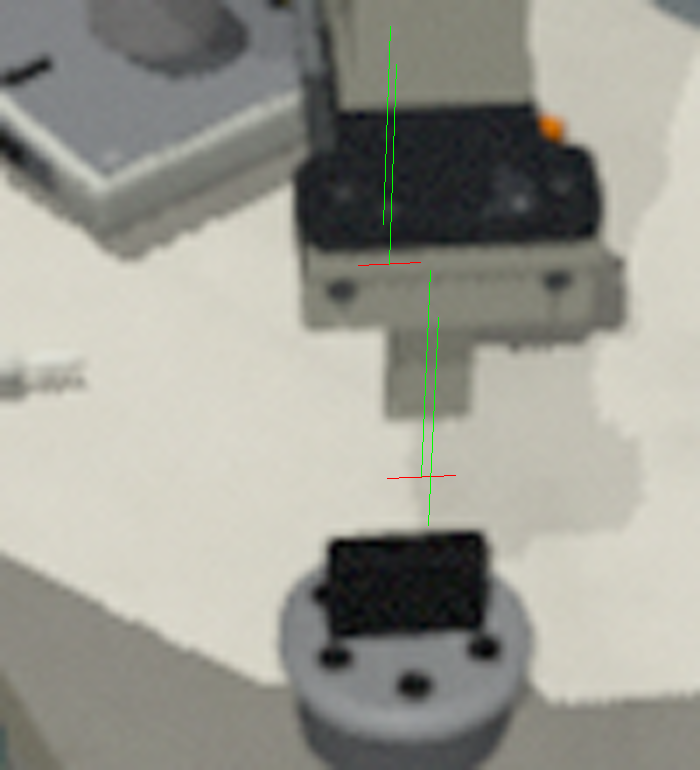

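Run:
```python
from ov import *
d=pickle.load(open("c2.pkl","rb"))
p=d["s"]["tool_pos"];R=[p[0],p[1],d["s"]["tool_rot"][2]]
L=[]
for z in(.041,.1): L.append(((0,255,255),loc(R,rect(.0375,.095,p[2]+z))))
for sg in(1,-1):
    for z in(-.025,.041):
        q=rect(.0095,.0095,p[2]+z);q[:,1]+=sg*.0555;L.append(((0,0,255) if z<0 else (255,0,0),loc(R,q)))
L.append(((0,255,0),loc([.392,-.2713,-.42],circ(.04,.04))))
L.append(((0,255,0),loc([.392,-.2713,-.42],circ(.034,.0))))
overlay(d["scene"],220,190,110,120,5,L,"pics/g_s2.png",.7)
overlay(d["top"],310,190,80,80,5,L,"pics/g_t2.png",.7)
i=cv2.imread("pics/g_s2.png");print(i.shape)
```

```text
(600, 550, 3)
```

View pics/g_s2.png

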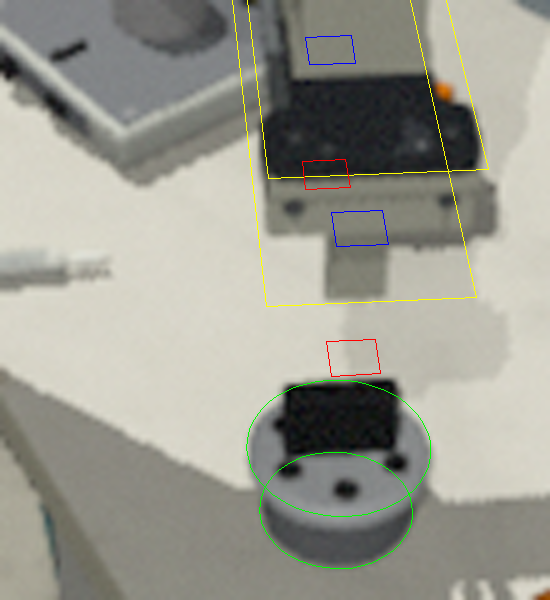

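View pics/g_t2.png

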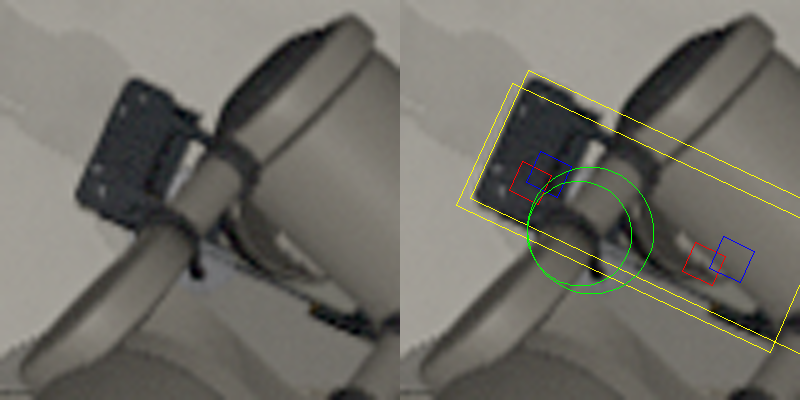

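{"fn": "send_rows", "kwargs": {"motion": [[[0.0025,0.02,-0.003,0],[0.0025,0.04,-0.003,0],[0.0025,0.06,-0.003,0],[0.0025,0.07,-0.003,0],[0.0025,0.07,-0.003,0]]]}}

```text
time: 3.7
tool_pos: [0.3924, -0.2683, 0.0996]
tool_rot: [-1.569, 0.0, -0.418]
contact_force: [-0.2, -0.7, 1.2]
opening: 0.092
```

Run:
```python
from look import *
from ov import *
from mv import rel
rel([.392,-.2713,.069],-.42)
d=grab("c3",2)
p=d["s"]["tool_pos"];R=[p[0],p[1],d["s"]["tool_rot"][2]]
L=[]
for sg in(1,-1):
    for z in(-.025,.041):
        q=rect(.0095,.0095,p[2]+z);q[:,1]+=sg*.0555;L.append(((0,0,255) if z<0 else (255,0,0),loc(R,q)))
overlay(d["scene"],235,200,80,100,7,L,"pics/g3s.png",.6)
overlay(d["top"],310,190,80,80,5,L,"pics/g3t.png",.6)
```

```text
t 3.7 pos [ 0.3924 -0.2683  0.0996] rpy [-1.5692  0.     -0.4182] F [-0.19 -0.72  1.2 ] M [-0.013 -0.052 -0.011] op 0.092
shift mm [ 0.9 30.6 -3. ] twist 0.1
```

View pics/g3s.png

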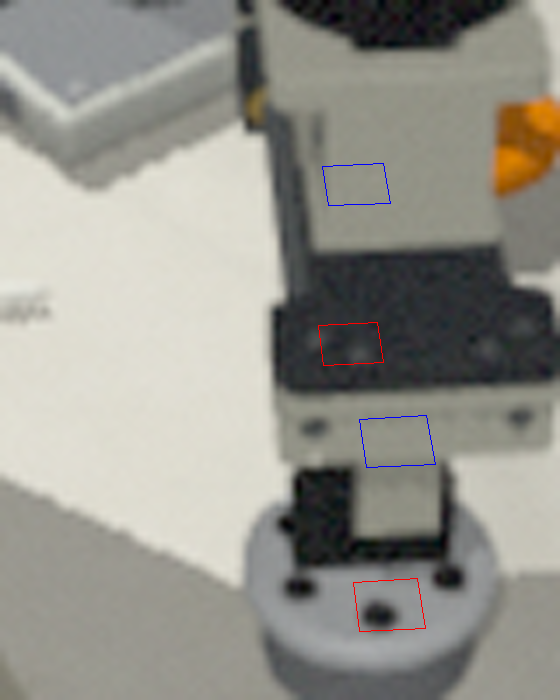

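View pics/g3t.png

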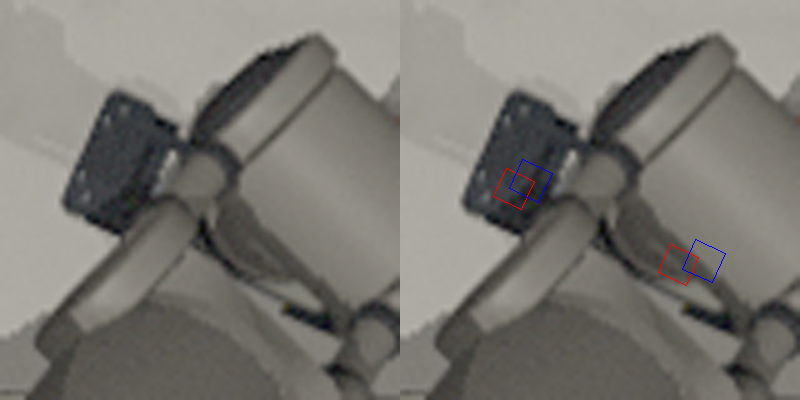

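{"fn": "send_rows", "kwargs": {"motion": [[[0,0.01,-0.002,0],[0,0.018,-0.003,0],[0,0.024,-0.003,0],[0,0.028,-0.003,0],[0,0.028,-0.003,0]]]}}

```text
time: 4.4
tool_pos: [0.3917, -0.2723, 0.0726]
tool_rot: [-1.57, -0.002, -0.419]
contact_force: [0.1, -0.1, 0.6]
opening: 0.0918
```

Run:
```python
from look import *
from ov import *
from mv import rel
rel([.392,-.2713,.069],-.42)
d=grab("c4",2)
p=d["s"]["tool_pos"];R=[p[0],p[1],d["s"]["tool_rot"][2]]
L=[]
overlay(d["scene"],240,230,70,80,7,L,"pics/g4s.png",.6)
```

```text
t 4.4 pos [ 0.3917 -0.2723  0.0726] rpy [-1.5701 -0.0025 -0.4192] F [ 0.07 -0.14  0.57] M [0.03  0.052 0.013] op 0.0918
shift mm [-0.2  3.6  1. ] twist 0.05
```

View pics/g4s.png

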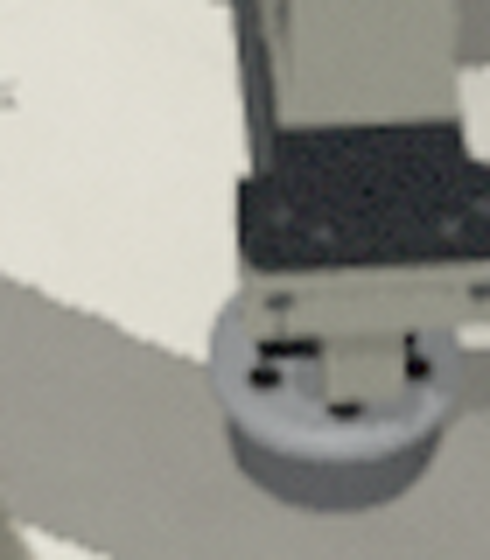

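Run:
```python
from ov import *
d=pickle.load(open("c4.pkl","rb"));s=d["scene"]
p=d["s"]["tool_pos"];R=[p[0],p[1],d["s"]["tool_rot"][2]]
for y in(-.03,-.046,-.065):
  for z in(-.025,0): print(y,z,(proj(s,loc(R,[[0,y,p[2]+z]]))-[240,230]+.5)*7-.5)
print("disc c",(proj(s,[[.392,-.2713,.04]])-[240,230]+.5)*7-.5,(proj(s,[[.392,-.2713,.074]])-[240,230]+.5)*7-.5)
```

```text
-0.03 -0.025 [[345.95941207 402.47427998]]
-0.03 0 [[348.65771262 344.46613596]]
-0.046 -0.025 [[351.74688151 443.08455132]]
-0.046 0 [[354.57918017 384.91968966]]
-0.065 -0.025 [[358.8339325 492.8138961]]
-0.065 0 [[361.83400238 434.48229168]]
disc c [[333.90667943 344.11249847]] [[337.22236725 265.98540259]]
```

{"fn": "send_rows", "kwargs": {"motion": [[[-0.002,0.003,0.001,0],[-0.002,0.0035,0.001,0],[-0.002,0.0035,0.001,0]]]}}

```text
time: 4.9
tool_pos: [0.3908, -0.2708, 0.07]
tool_rot: [-1.571, -0.004, -0.419]
contact_force: [-0.4, -0.5, -0.3]
opening: 0.0919
```

{"fn": "send_rows", "kwargs": {"motion": [[[0,0,0,0],[0,0,0,0],[0,0,0,0],[0,0,0,0],[0,0,0,0],[0,0,0,0]]], "gripper": 0, "grip_force": 35}}

```text
time: 5.5
tool_pos: [0.3907, -0.2708, 0.07]
tool_rot: [-1.571, -0.004, -0.419]
contact_force: [0.1, -0.1, 0.2]
opening: 0.0488
```

Run:
```python
from look import *
from ov import *
from mv import rel
rel([.392,-.2713,.069],-.42)
d=grab("c5",2)
overlay(d["scene"],240,230,70,80,7,[],"pics/g5s.png",.6)
```

```text
t 5.5 pos [ 0.3907 -0.2708  0.07  ] rpy [-1.5708 -0.0041 -0.419 ] F [ 0.07 -0.05  0.24] M [0.062 0.004 0.021] op 0.0488
shift mm [1.3 1.  0.1] twist 0.06
```

View pics/g5s.png

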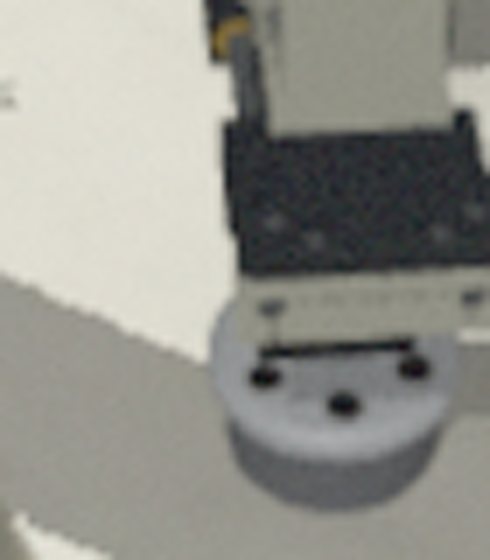

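{"fn": "send_rows", "kwargs": {"motion": [[[0,0,0,0],[0,0,0,0],[0,0,0,0],[0,0,0,0],[0,0,0,0],[0,0,0,0],[0,0,0,0]]]}}

```text
time: 6.4
tool_pos: [0.3908, -0.2708, 0.07]
tool_rot: [-1.571, -0.004, -0.419]
contact_force: [0.1, 0.6, 0.7]
opening: 0.0132
```

```bash
python3 -c "
from mv import *
rel([.392,-.2713,.069],-.42)"
```

```text
t 6.4 pos [ 0.3908 -0.2708  0.07  ] rpy [-1.5707 -0.0041 -0.419 ] F [0.12 0.57 0.73] M [0.016 0.027 0.025] op 0.0132
shift mm [1.3 1.  0. ] twist 0.06
```

{"fn": "send_rows", "kwargs": {"motion": [[[0,-0.01,0,0],[0,-0.025,0,0],[0,-0.05,0,0],[0,-0.08,0,0],[0,-0.11,0,0],[0,-0.12,0,0],[0,-0.12,0,0]]]}}

```text
time: 7.1
tool_pos: [0.3907, -0.271, 0.1911]
tool_rot: [-1.572, -0.007, -0.419]
contact_force: [0.0, 0.0, -3.6]
opening: 0.0135
```

Run:
```python
from look import *
from ov import *
from mv import rel
rel([.4708,.0644,.19],.55)
d=grab("c6",2)
p=d["s"]["tool_pos"];R=[p[0],p[1],d["s"]["tool_rot"][2]]
overlay(d["scene"],235,180,80,85,7,rotor(R,p[2]-.067),"pics/g6s.png",.6)
overlay(d["top"],310,190,80,80,5,rotor(R,p[2]-.067),"pics/g6t.png",.6)
```

```text
t 7.1 pos [ 0.3907 -0.271   0.1911] rpy [-1.5717 -0.0067 -0.4189] F [ 0.03  0.04 -3.56] M [0.    0.039 0.017] op 0.0135
shift mm [-63.2   0.4 339. ] twist -55.52
```

View pics/g6s.png

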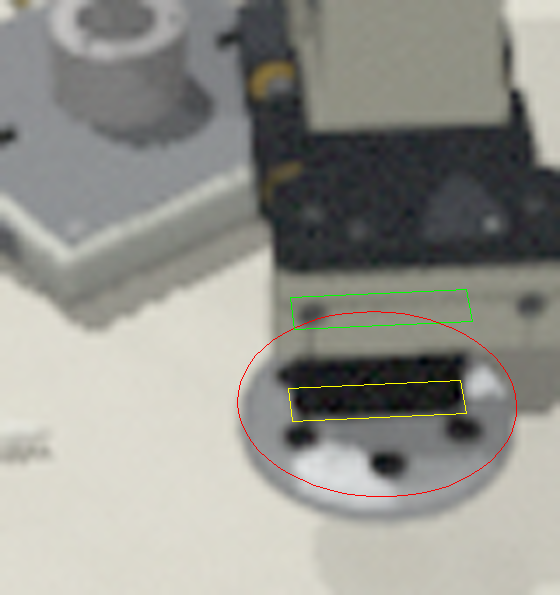

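View pics/g6t.png

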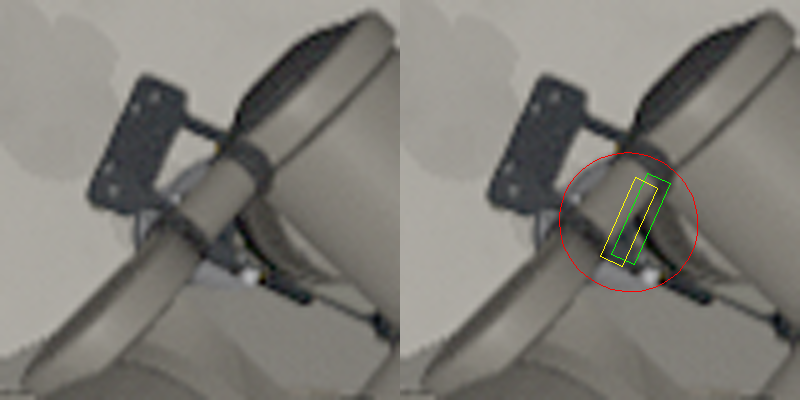

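Run:
```python
from ov import *
d=pickle.load(open("c6.pkl","rb"))
p=d["s"]["tool_pos"];R=[p[0],p[1],d["s"]["tool_rot"][2]]
overlay(d["top"],325,205,50,50,8,rotor(R,p[2]-.067),"pics/g6t2.png",.4)
```

```text
(no output)
```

View pics/g6t2.png

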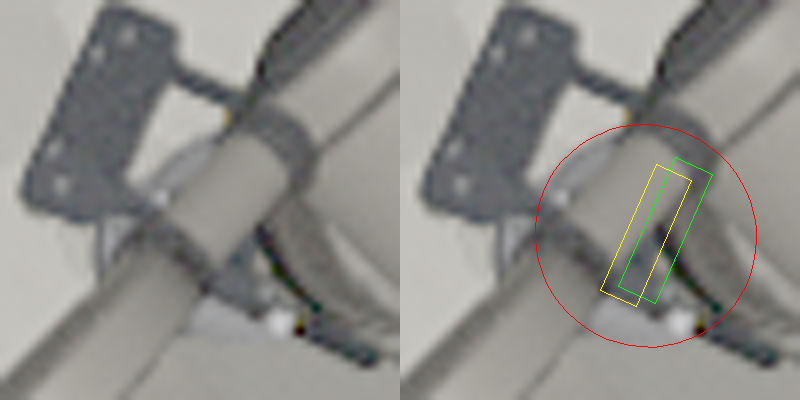

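{"fn": "send_rows", "kwargs": {"motion": [[[-0.008,0,0.042,-6],[-0.016,0,0.084,-13],[-0.024,0,0.127,-20],[-0.032,0,0.17,-27],[-0.04,0,0.212,-34],[-0.047,0,0.254,-41],[-0.055,0,0.297,-47],[-0.063,0,0.339,-51]]]}}

```text
time: 8.1
tool_pos: [0.4695, 0.0672, 0.1874]
tool_rot: [-1.57, 0.001, 0.475]
contact_force: [0.8, 0.0, -4.2]
opening: 0.0131
```

{"fn": "send_rows", "kwargs": {"motion": [[[0,0,0,0],[0,0,0,0]]]}}

```text
time: 8.3
tool_pos: [0.4687, 0.068, 0.186]
tool_rot: [-1.569, 0.004, 0.477]
contact_force: [0.0, -0.6, -3.9]
opening: 0.0137
```

Run:
```python
from look import *
from mv import rel
rel([.4708,.0644,.155],.47)
```

```text
t 8.3 pos [0.4687 0.068  0.186 ] rpy [-1.5685  0.0035  0.4773] F [ 0.01 -0.59 -3.93] M [ 0.019  0.006 -0.006] op 0.0137
shift mm [ 0.4 31.  -4.3] twist 0.42
```

Next I'll bring it down to about 15 mm above the mouth.

{"fn": "send_rows", "kwargs": {"motion": [[[0,0.012,-0.004,0.4],[0,0.025,-0.004,0.4],[0.0005,0.034,-0.0045,0.4],[0.0005,0.034,-0.0045,0.4],[0.0005,0.034,-0.0045,0.4]]]}}

```text
time: 8.8
tool_pos: [0.471, 0.0636, 0.152]
tool_rot: [-1.568, 0.004, 0.469]
contact_force: [-0.2, 0.2, -3.3]
opening: 0.0133
```

Run:
```python
from look import *
from ov import *
from mv import rel
rel([.4708,.0644,.155],.47)
d=grab("c7",4)
p=d["s"]["tool_pos"];R=[p[0],p[1],d["s"]["tool_rot"][2]];z=p[2]-.067
U=np.load("unit.npy")[:3]
L=[((0,0,255),loc(R,circ(.04,z+.037))),((255,0,0),loc(R,circ(.04,z+.027))),((0,255,0),loc(R,circ(.015,z+.0125))),((0,255,255),loc(U,circ(.027,.065))),((0,255,255),loc(R,rect(.025,.007,z+.037)))]
overlay(d["scene"],210,150,70,60,11,L,"pics/g7s.png",.6)
overlay(d["scene"],210,150,70,60,11,[],"pics/g7s0.png",.6)
overlay(d["top"],210,175,65,65,6,L,"pics/g7t.png",.6)
```

```text
t 8.8 pos [0.471  0.0636 0.152 ] rpy [-1.5684  0.0039  0.469 ] F [-0.16  0.22 -3.27] M [0.011 0.021 0.027] op 0.0133
shift mm [ 0.1 -3.   0.9] twist -0.06
```

View pics/g7s.png

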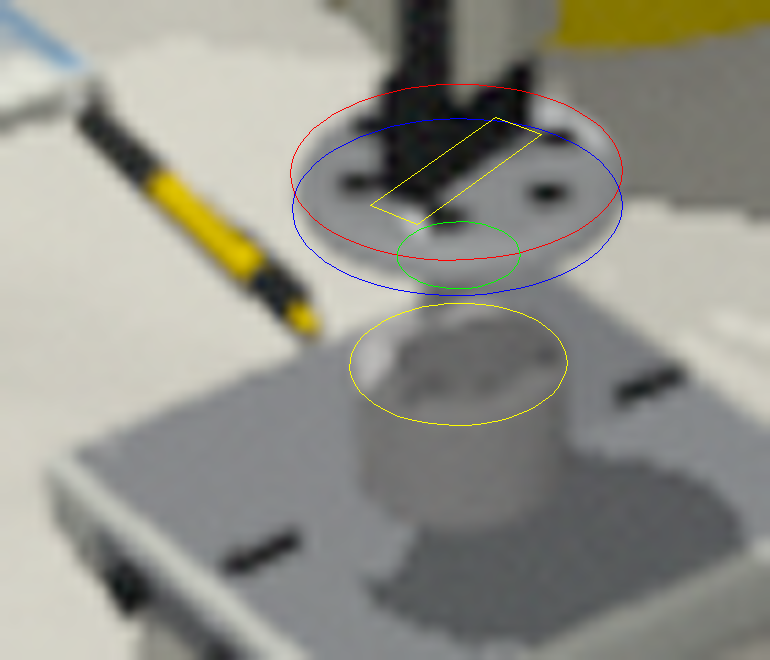

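View pics/g7s0.png

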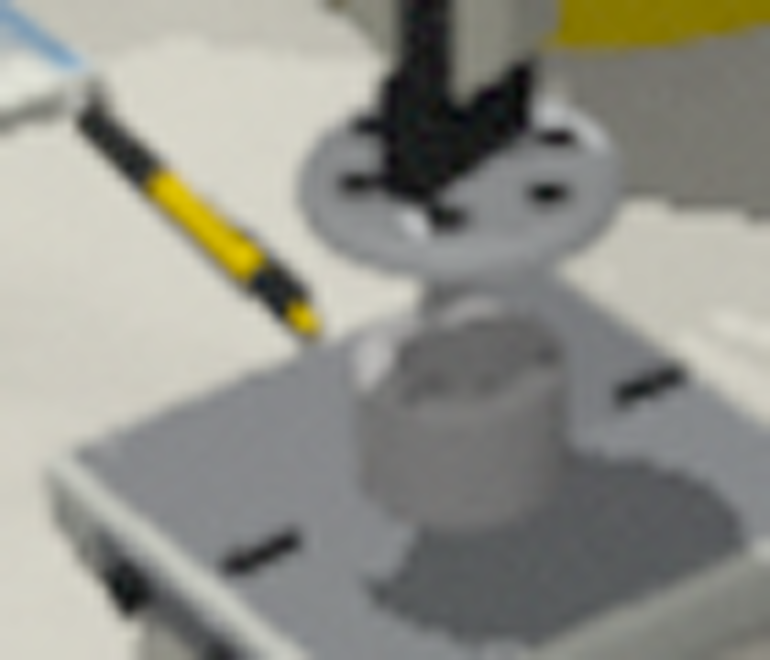

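View pics/g7t.png

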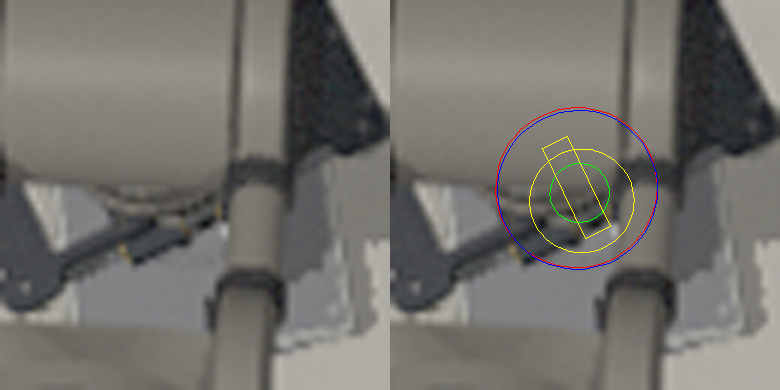

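{"fn": "send_rows", "kwargs": {"motion": [[[-0.0006,0.006,0.0005,0],[-0.0006,0.012,0.0005,0],[-0.0006,0.017,0.0005,0],[-0.0006,0.019,0.0005,0],[-0.0006,0.021,0.0005,0],[-0.0006,0.023,0.0005,0],[-0.0006,0.023,0.0005,0]]]}}

```text
time: 9.9
tool_pos: [0.4702, 0.0645, 0.129]
tool_rot: [-1.569, 0.003, 0.47]
contact_force: [-0.5, -0.6, -4.5]
opening: 0.0135
```

Run:
```python
from mv import rel
rel([.4701,.0640,.124],.47)
```

```text
t 9.9 pos [0.4702 0.0645 0.129 ] rpy [-1.5686  0.0034  0.4704] F [-0.52 -0.56 -4.5 ] M [ 0.107 -0.029 -0.013] op 0.0135
shift mm [-0.3  5.  -0.4] twist 0.02
```

{"fn": "send_rows", "kwargs": {"motion": [[[0,0.002,0,0],[0,0.004,0,0],[0,0.006,0,0],[0,0.008,0,0],[0,0.008,0,0]]]}}

```text
time: 10.4
tool_pos: [0.47, 0.0645, 0.1208]
tool_rot: [-1.568, 0.004, 0.47]
contact_force: [0.9, -0.7, -4.4]
opening: 0.0132
```

Run:
```python
from mv import rel
rel([.4701,.0640,.114],.47)
```

```text
t 10.4 pos [0.47   0.0645 0.1208] rpy [-1.5683  0.0039  0.4704] F [ 0.89 -0.66 -4.43] M [0.08  0.045 0.041] op 0.0132
shift mm [-0.1  6.8 -0.5] twist 0.02
```

{"fn": "send_rows", "kwargs": {"motion": [[[0,0.0015,0,0],[0,0.003,0,0],[0,0.0045,0,0],[0,0.0055,0,0],[0,0.0055,0,0]]]}}

```text
time: 10.9
tool_pos: [0.4699, 0.0645, 0.1151]
tool_rot: [-1.568, 0.004, 0.47]
contact_force: [-1.3, 1.0, -3.7]
opening: 0.0136
```

Run:
```python
from mv import rel
rel([.4701,.0640,.114],.47)
```

```text
t 10.9 pos [0.4699 0.0645 0.1151] rpy [-1.5682  0.0042  0.4704] F [-1.28  1.   -3.69] M [ 0.052 -0.012 -0.034] op 0.0136
shift mm [-0.   1.1 -0.5] twist 0.02
```

{"fn": "send_rows", "kwargs": {"motion": [[[0,0.001,0,0],[0,0.002,0,0],[0,0.003,0,0],[0,0.003,0,0]]]}}

```text
time: 11.3
tool_pos: [0.4702, 0.0645, 0.1125]
tool_rot: [-1.569, 0.003, 0.47]
contact_force: [0.1, -0.1, 3.5]
opening: 0.0131
```

Run:
```python
from mv import rel
rel([.4701,.0640,.114],.47)
```

```text
t 11.3 pos [0.4702 0.0645 0.1125] rpy [-1.5687  0.0033  0.4704] F [ 0.06 -0.14  3.53] M [0.089 0.179 0.003] op 0.0131
shift mm [-0.3 -1.5 -0.4] twist 0.02
```

{"fn": "send_rows", "kwargs": {"motion": [[[0,0,0,-1.2],[0,0,0,-2.4],[0,0,0,-3.6],[0,0,0,-4.5],[0,0,0,-4.5]]]}}

```text
time: 11.8
tool_pos: [0.4703, 0.0645, 0.1126]
tool_rot: [-1.569, 0.003, 0.55]
contact_force: [-1.0, -0.6, 3.9]
opening: 0.0133
```

Run:
```python
from mv import rel
rel([.4701,.0640,.114],.47)
```

```text
t 11.8 pos [0.4703 0.0645 0.1126] rpy [-1.5687  0.0028  0.5497] F [-1.   -0.55  3.9 ] M [ 0.07   0.122 -0.04 ] op 0.0133
shift mm [-0.5 -1.4 -0.3] twist 4.56
```

{"fn": "send_rows", "kwargs": {"motion": [[[0,0,0,-1.2],[0,0,0,-2.4],[0,0,0,-3.6],[0,0,0,-4.5],[0,0,0,-4.5]]]}}

```text
time: 12.3
tool_pos: [0.4705, 0.0644, 0.1126]
tool_rot: [-1.569, 0.002, 0.629]
contact_force: [-1.5, -0.6, 3.8]
opening: 0.0132
```

Run:
```python
from mv import rel
rel([.4701,.0640,.114],.47)
```

```text
t 12.3 pos [0.4705 0.0644 0.1126] rpy [-1.5687  0.0024  0.6288] F [-1.5  -0.64  3.79] M [-0.03   0.047  0.001] op 0.0132
shift mm [-0.6 -1.4 -0.1] twist 9.1
```

{"fn": "send_rows", "kwargs": {"motion": [[[0,0,0,-1.2],[0,0,0,-2.4],[0,0,0,-3.6],[0,0,0,-4.5],[0,0,0,-4.5]]]}}

```text
time: 12.8
tool_pos: [0.4705, 0.0644, 0.1126]
tool_rot: [-1.569, 0.002, 0.708]
contact_force: [0.2, -1.0, 3.5]
opening: 0.013
```

Run:
```python
from mv import rel
rel([.4701,.0640,.114],.47)
```

```text
t 12.8 pos [0.4705 0.0644 0.1126] rpy [-1.5685  0.0022  0.708 ] F [ 0.19 -0.99  3.47] M [ 0.008  0.013 -0.033] op 0.013
shift mm [-0.6 -1.4 -0.1] twist 13.64
```

{"fn": "send_rows", "kwargs": {"motion": [[[0,0,0,-1.2],[0,0,0,-2.4],[0,0,0,-3.6],[0,0,0,-4.5],[0,0,0,-4.5]]]}}

```text
time: 13.3
tool_pos: [0.4705, 0.0644, 0.1126]
tool_rot: [-1.568, 0.002, 0.787]
contact_force: [-0.1, -0.7, 3.8]
opening: 0.0133
```

Run:
```python
from mv import rel
rel([.4701,.0640,.114],.47)
```

```text
t 13.3 pos [0.4705 0.0644 0.1126] rpy [-1.5684  0.0019  0.7872] F [-0.09 -0.69  3.76] M [ 0.015  0.019 -0.012] op 0.0133
shift mm [-0.6 -1.4  0. ] twist 18.17
```

{"fn": "send_rows", "kwargs": {"motion": [[[0,0,0,-1.2],[0,0,0,-2.4],[0,0,0,-3.6],[0,0,0,-4.5],[0,0,0,-4.5]]]}}

```text
time: 13.8
tool_pos: [0.4705, 0.0645, 0.1126]
tool_rot: [-1.568, 0.002, 0.866]
contact_force: [0.4, -0.2, 3.4]
opening: 0.0135
```

Run:
```python
from mv import rel
rel([.4701,.0640,.114],.47)
```

```text
t 13.8 pos [0.4705 0.0645 0.1126] rpy [-1.5682  0.0016  0.8664] F [ 0.37 -0.18  3.39] M [-0.002  0.058 -0.032] op 0.0135
shift mm [-0.7 -1.4  0. ] twist 22.71
```

{"fn": "send_rows", "kwargs": {"motion": [[[0,0,0,-1.2],[0,0,0,-2.4],[0,0,0,-3.6],[0,0,0,-4.5],[0,0,0,-4.5]]]}}

```text
time: 14.3
tool_pos: [0.4704, 0.0646, 0.1126]
tool_rot: [-1.568, 0.001, 0.946]
contact_force: [-0.1, 1.1, 3.2]
opening: 0.0132
```

Run:
```python
from mv import rel
rel([.4701,.0640,.114],.47)
```

```text
t 14.3 pos [0.4704 0.0646 0.1126] rpy [-1.5678e+00  1.5000e-03  9.4560e-01] F [-0.12  1.12  3.16] M [ 0.298  0.119 -0.04 ] op 0.0132
shift mm [-0.7 -1.4 -0.1] twist 27.25
```

{"fn": "send_rows", "kwargs": {"motion": [[[0,0,0,-1.2],[0,0,0,-2.4],[0,0,0,-3.6],[0,0,0,-4.5],[0,0,0,-4.5]]]}}

```text
time: 14.8
tool_pos: [0.4699, 0.0645, 0.112]
tool_rot: [-1.567, 0.002, 1.025]
contact_force: [-0.1, 0.0, -3.8]
opening: 0.0134
```

Run:
```python
from mv import rel
rel([.4701,.0640,.114],.47)
```

```text
t 14.8 pos [0.4699 0.0645 0.112 ] rpy [-1.5665  0.0021  1.0248] F [-0.11  0.   -3.84] M [ 0.078 -0.031 -0.026] op 0.0134
shift mm [-0.3 -2.  -0.4] twist 31.79
```

The force dropped back to the rotor's weight at yaw 1.02, so the tongue has started into the slot. I'll stop turning and lower it straight down.

{"fn": "send_rows", "kwargs": {"motion": [[[0,0.0015,0,0],[0,0.003,0,0],[0,0.0045,0,0],[0,0.0045,0,0]]]}}

```text
time: 15.2
tool_pos: [0.4699, 0.0644, 0.1073]
tool_rot: [-1.566, 0.002, 1.025]
contact_force: [-0.2, 0.4, -4.2]
opening: 0.0134
```

Run:
```python
from mv import rel
rel([.4701,.0640,.105],.47)
```

```text
t 15.2 pos [0.4699 0.0644 0.1073] rpy [-1.5663  0.0023  1.0248] F [-0.23  0.39 -4.19] M [ 0.045 -0.119  0.005] op 0.0134
shift mm [-0.2  2.3 -0.4] twist 31.79
```

{"fn": "send_rows", "kwargs": {"motion": [[[0,0.001,0,0],[0,0.002,0,0],[0,0.003,0,0],[0,0.003,0,0],[0,0.003,0,0]]]}}

```text
time: 15.7
tool_pos: [0.4701, 0.0644, 0.1047]
tool_rot: [-1.567, 0.002, 1.025]
contact_force: [-0.7, 0.5, 3.1]
opening: 0.0137
```

Run:
```python
from mv import rel
rel([.4701,.0640,.105],.167)
```

```text
t 15.7 pos [0.4701 0.0644 0.1047] rpy [-1.567   0.0019  1.0248] F [-0.74  0.46  3.06] M [ 0.012  0.106 -0.042] op 0.0137
shift mm [-0.4 -0.3 -0.2] twist 49.15
```

{"fn": "send_rows", "kwargs": {"motion": [[[0,0,0,0],[0,0,0,0],[0,0,0,2],[0,0,0,5],[0,0,0,8],[0,0,0,11],[0,0,0,14],[0,0,0,14]]], "grip_force": 58}}

```text
time: 16.5
tool_pos: [0.4704, 0.0642, 0.1048]
tool_rot: [-1.568, 0.003, 0.781]
contact_force: [1.1, -1.7, 2.5]
opening: 0.0126
```

Run:
```python
from mv import rel
rel([.4701,.0640,.105],.167)
```

```text
t 16.5 pos [0.4704 0.0642 0.1048] rpy [-1.5685  0.0027  0.7808] F [ 1.09 -1.69  2.5 ] M [-0.22  -0.007  0.366] op 0.0126
shift mm [-0.3 -0.2  0. ] twist 35.17
```

The moment Mz is 0.37 N m, close to the hub's 0.4 N m friction, so the hub is turning with the rotor. I'll keep turning clockwise.

{"fn": "send_rows", "kwargs": {"motion": [[[0,0,0,3],[0,0,0,6],[0,0,0,9],[0,0,0,12],[0,0,0,15],[0,0,0,18],[0,0,0,20],[0,0,0,20]]]}}

```text
time: 17.3
tool_pos: [0.47, 0.0645, 0.1048]
tool_rot: [-1.569, 0.004, 0.433]
contact_force: [-0.8, 1.8, 2.8]
opening: 0.0128
```

Run:
```python
from mv import rel
rel([.4701,.0640,.105],.167)
```

```text
t 17.3 pos [0.47   0.0645 0.1048] rpy [-1.569   0.0038  0.4332] F [-0.78  1.76  2.84] M [0.284 0.288 0.322] op 0.0128
shift mm [-0.2 -0.2 -0.5] twist 15.25
```

{"fn": "send_rows", "kwargs": {"motion": [[[0,0,0,3],[0,0,0,6],[0,0,0,9],[0,0,0,12],[0,0,0,14],[0,0,0,15.3],[0,0,0,15.3]]]}}

```text
time: 18.0
tool_pos: [0.4698, 0.0648, 0.1047]
tool_rot: [-1.569, 0.004, 0.167]
contact_force: [-2.3, 2.8, 2.8]
opening: 0.013
```

Run:
```python
from mv import rel
from look import *
from ov import *
rel([.4701,.0640,.105],.167)
d=grab("c8",3)
p=d["s"]["tool_pos"];R=[p[0],p[1],d["s"]["tool_rot"][2]]
overlay(d["scene"],205,150,90,75,8,rotor(R,p[2]-.067),"pics/g8.png",.6)
```

```text
t 18.0 pos [0.4698 0.0648 0.1047] rpy [-1.5695  0.0045  0.1672] F [-2.26  2.82  2.82] M [0.641 0.236 0.367] op 0.013
shift mm [ 0.1 -0.3 -0.8] twist 0.01
```

View pics/g8.png

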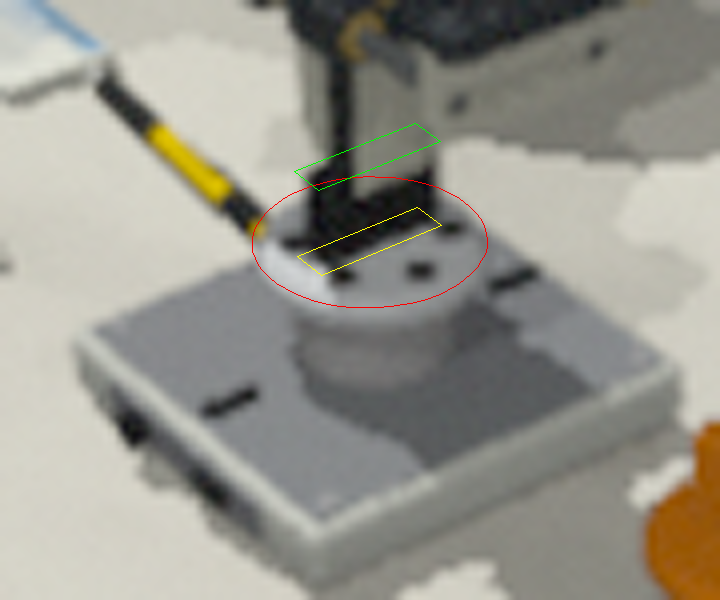

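{"fn": "send_rows", "kwargs": {"motion": [[[0,-0.0005,0,0],[0,-0.0005,0,0],[0,-0.0005,0,0],[0,-0.0005,0,0],[0,-0.0005,0,0],[0,-0.0005,0,0]]], "gripper": 0.6}}

```text
time: 18.9
tool_pos: [0.47, 0.0646, 0.1052]
tool_rot: [-1.57, 0.004, 0.166]
contact_force: [-0.3, 0.1, -0.0]
opening: 0.0539
```

{"fn": "send_rows", "kwargs": {"motion": [[[0,-0.01,0,0],[0,-0.03,0,0],[0,-0.06,0,0],[0,-0.1,0,0],[0,-0.14,0,0],[0,-0.16,0,0],[0,-0.16,0,0]]]}}

```text
time: 19.6
tool_pos: [0.4721, 0.0645, 0.2691]
tool_rot: [-1.571, -0.003, 0.167]
contact_force: [0.6, -0.9, -1.5]
opening: 0.0552
```

Run:
```python
from mv import rel
from look import *
from ov import *
rel([.3,.0640,.265],.167)
d=grab("c9",3)
U=np.load("unit.npy")[:3]
overlay(d["scene"],205,150,90,75,8,rotor(U,.038)+unit(U)[2:],"pics/g9.png",.6)
overlay(d["top"],210,175,65,65,6,rotor(U,.038),"pics/g9t.png",.6)
```

```text
t 19.6 pos [0.4721 0.0645 0.2691] rpy [-1.5712 -0.0029  0.1666] F [ 0.57 -0.95 -1.51] M [ 0.059  0.021 -0.01 ] op 0.0552
shift mm [-169.8    3.6   28. ] twist -0.02
```

View pics/g9.png

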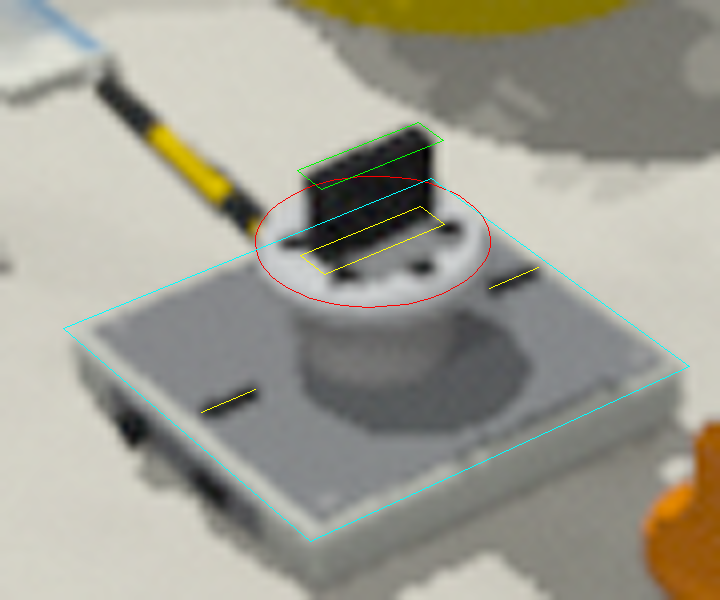

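{"fn": "send_rows", "kwargs": {"motion": [[[0,0,-0.03,0],[0,0,-0.07,0],[0,0,-0.12,0],[0,0,-0.17,0],[0,0,-0.21,0],[0,0,-0.24,0],[0,0,-0.24,0]]]}}

```text
time: 20.6
tool_pos: [0.5097, -0.1757, 0.2621]
tool_rot: [-1.569, 0.009, 0.162]
contact_force: [0.0, 1.6, 0.8]
opening: 0.0548
```

Run:
```python
from look import *
from ov import *
d=grab("c10",4)
U=np.load("unit.npy")[:3]
overlay(d["top"],215,175,55,60,7,rotor(U,.038)+unit(U)[2:],"pics/g10t.png",.6)
f=d["top"]["frame"].clip(0,255).astype(np.uint8)[:,:,::-1];cv2.imwrite("pics/g10f.png",f)
```

```text
(no output)
```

View pics/g10t.png

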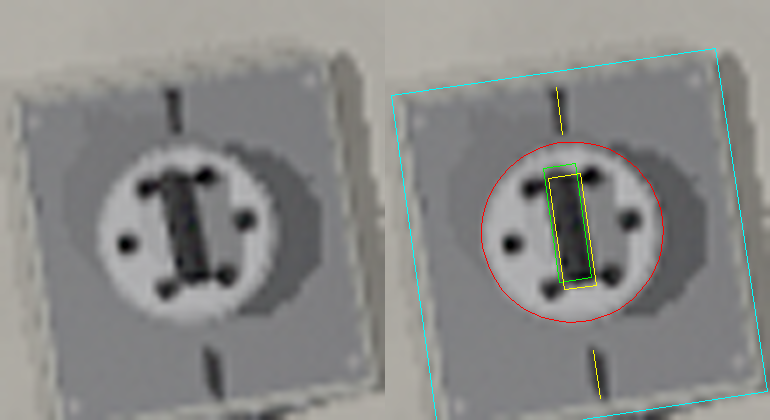

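View pics/g10f.png

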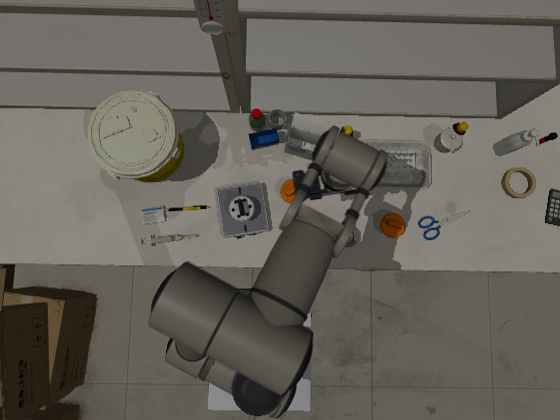

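The enlarged top view shows the bar grip from about (175,172) to (195,278). It lies on the line between the ribs at (173,110) and (213,372). The disc is centred on the hub and the arm is clear, so I'm handing in.

```bash
python3 -c "
from mv import *
rel([.5,0,.2])
from cell import hand_in
print(hand_in())"
```

```text
t 21.0 pos [ 0.5098 -0.1711  0.2638] rpy [-1.5693  0.0068  0.168 ] F [1.33 0.6  0.16] M [0.037 0.078 0.025] op 0.0552
shift mm [ 19.3  63.9 170.3] twist 0
the job is handed in; nothing more can be done
None
```

The rotor is seated in the drive hub, its bar grip lines up with the index ribs, and I handed the job in at 21.0 s of the 51 s limit. `hand_in()` gives no verdict, so the outcome below rests on my own checks.

- **Search:** I lifted the rotor off its storage ring and lowered it into the bore with the tongue about 0.3 rad anticlockwise of the ribs. I then turned it anticlockwise in small steps, pressing with about 7 N. The tongue began to drop at about 0.86 rad from the unit's x axis, and I stopped turning there.
- **Seating:** I lowered it straight down until the disc met the mouth. The tool was then at 0.105 m, which matches the height expected for fully home.
- **Turning and release:** I turned it clockwise by 0.86 rad. The moment stayed at 0.32–0.37 N m, close to the hub's 0.4 N m friction, so the hub was turning with the rotor. Then I opened the fingers and moved the arm well clear.

**Last checks:**
- **Alignment:** the overlays in both cameras show the disc centred on the hub. The bar grip lies along the rib line with no visible angle error, well inside 0.12 rad.
- **Bystanders:** the pen, syringe and gauze pack look unmoved in the last top view. The vials were hidden behind the arm in that picture, but nothing was driven near them and no unexpected force was felt.

**Disagreements:**
- **Object size:** in both cameras objects looked about 4% smaller than the model predicts.
- **Fingertips:** they looked about 20 mm higher in the scene camera than the stated geometry. The forces and heights felt during the moves agreed with the stated geometry, so I relied on those.
- **Slot angle:** my early reading of the slot from the first picture, about 0.45 rad, was wrong. The search found the slot further round.

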